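Control cuvette to the photometer's measuring notch

ROBOT

A 6-joint arm with a two-finger parallel gripper is mounted at the origin on a cart in front of the work surface, level with it; the furniture and walls round the work are solid. World frame = base frame: x ahead of the robot, y to its left, z up, the work surface at z = 0. Lengths are in m, angles in rad, forces in N, time in s.
With the tool pointing down it reaches from about 0.25 to 0.725 m from the base axis. Payload 4 kg.
Tool frame: the origin (TCP) lies on the centre line of the jaws, within the pads' length; the fingertips stand 11 mm ahead of it and the grasp point (between the pads) lies 8 mm behind it; z points along the fingers, y is the line along which they close (so a half turn about z gives the same grasp; the last joint's range is limited). The gripper opens to 85 mm and grips with 20 to 120 N. Pads are 22 mm wide; open, the fingers measure 114 mm over their backs; the gripper's body (76 mm by 85 mm) begins 54 mm behind the grasp point. The pads swing forward as they close: fully open they stand 13 mm farther back than shut.
Start: joints at [1.347, 0.241, 0.005, 1.335, 0, 1.571], TCP at [0.111, 0.488, 0.242] pointing down, gripper open.
Joint ranges: [-2.72, 2.72], [-1.05, 1.87], [-1.09, 1.28], [-1.99, 2.15], [-1.42, 1.44], [-3.14, 3.14]. Speed limits (rad/s): [2.79, 2.79, 3.14, 3.14, 3.14, 3.14].

INTERFACE

Orientations are given as a 3x3 rotation matrix whose columns are the frame's x, y, z axes.
In Python, from plant import arm gives the robot as it stands.
- The arm moves only by the tool drive_tool, never from a script. Its arguments are lists of equal length, an entry for each row: "linear": the shift along the tool's x, y, z in m, a list of three; "turn": the turn about the tool's z in degrees; "gripper": the finger opening in m, from 0 to 0.0854. A call has 1 to 10 rows; each row is the pose to reach, as a shift and turn from the pose commanded when the call began, along the tool's axes at that moment; what a row does not reach only later rows make up. A row lasts 1/8 s, in which the tool goes at most 62.5 mm and 10.7 degrees, less where a joint would pass 70% of its speed; a pose out of reach is approached as far as the arm can. A call with a gripper value outside its range is refused whole. The fingers move at their own pace and stop on an object; "grip_force" is the grip in N (left out, the last holds). Time passes only in rows, so rows that repeat a pose let the fingers close. It gives the time, the measured TCP pose, the force, the opening and the grip force at its end, in the units of the state.
- arm.sense(): the state, without advancing time (a new reading comes with each control period).
- arm.capture(name): name is "scene" or "top" or "wrist"; returns the picture (400x640x3 uint8, red, green, blue); there is no depth.
- arm.camera_info(name): a dict with "vertical_fov" (degrees; the focal length in pixels is half the picture's height over the tangent of half this angle, whatever the lens; pixels are square), "cx", "cy" (the principal point, pixels), "R" (3x3) and "t" (3): a world point X has camera coordinates R X + t. Camera axes: x right, y down, z forward; pixel columns grow to the right and rows downward; lengths in m; the calibration is good to about 2 mm. The wrist camera is an equidistant fisheye: a pixel r from the principal point sees the ray r / f radians off the axis. A picture is of the moment at which its call begins: read the wrist's pose just before it. camera_info takes no time and is no camera call; for the wrist camera it gives the pose at the moment of the call.
- arm.hand_in(): hands the job in; it is judged then, once.
The state is a dict: "time_s": time; "joints": joint angles; "joint_velocities": joint speeds; "joint_torque": joint torques, N m; "ee_pos": TCP position; "tool_rot": TCP orientation; "contact_force": force on the tool from outside, world axes, zero at the start; "torque": the same for the moment, N m; "gripper_width": opening from 0.0 (shut) to 1.0 (fully open); "grip_force": force on a finger pad.
Only numpy, scipy, OpenCV 4.12 (cv2) and the standard library are available. Lean on these libraries where they do the work, as an engineer would, in place of code of your own. Each camera call takes 0.05 s, during which the arm holds its last target. There are 200 camera calls.

TASK

Do the daily check of the haemoglobin photometer with the control cuvette that is clipped in its carriage: with the carriage still pulled out, press the green power key, then the blue test key, then the white zero key, each down and released again before the next. Then take the carriage by its upright tab and slide it into the instrument along its rail until you feel the spring ball drop into the measuring notch, stop there, well short of the end of the travel, and finish still gripping the tab with the carriage at rest in the notch, because the reading runs while you hold it. Leave the red cancel key and the bottle, cup and tape roll beside the instrument alone.

Things in the scene. Friction and masses are not known exactly. Their poses are not given: they have to be found in the camera images.
- photometer: Light grey photometer fixed to the worktop: case 132 mm deep (x), 146 wide (y), top sloping up at 10 degrees from 56 mm high at the front to 79 at the back, keys in a row near the front edge. Origin: on the worktop under the case, 62 mm behind its front face. x points into it, away from the operator, y to its left. A guide rail 50 mm wide, 17 mm high stands out 124 mm in front of the case
- key_green_top (a point): Middle of the top face of the green power key (rightmost). All key caps are 18 mm (x) by 20 mm (y), 34 mm apart middle to middle, 7 mm proud of the sloping top
- key_green (a joint): Travel of the green key in m, square to the sloping top: 0 up, 0.004 fully down, pressed beyond 0.0025; 1.2 N starts it, 4.5 N takes it fully down; it springs back. The other keys are the same
- key_blue_top (a point): Middle of the top face of the blue test key (leftmost). Fixed obstacles near it: a grey centrifuge 257 mm high to the left of and behind the work (base frame x beyond 0.55 m, y from 0.08 to 0.45 m; swing round in front of it) and a black power unit 178 mm high behind the photometer (x beyond 0.70 m, y from -0.16 to 0 m)
- key_blue (a joint): Travel of the blue key in m, as for the green one
- key_white_top (a point): Middle of the top face of the white zero key (second from the left)
- key_white (a joint): Travel of the white key in m, as for the green one
- key_red (a joint): Travel of the red cancel key (second from the right, between white and green) in m; not to be pressed
- tab (a point): Centre of the grip of the black finger tab at the carriage's outer end, 46 mm above the worktop. The tab is an upright plate 20 mm long (along the slide) and 12 mm thick (across it, photometer y), its top 56 mm above the worktop; below it a 16 mm wide nose has its top at 19 mm. With the carriage fully out it stands 96 mm in front of the case
- carriage (a joint): Travel of the black cuvette carriage into the instrument along photometer x, in m: 0 fully out, 0.075 at the inner stop; starts between 0 and 0.015. Friction 1 to 2 N. The measuring notch lies between 0.035 and 0.055, differently on every instrument
- detent_ball (a joint): Drop in m of the sprung ball hidden in the case, which rolls along the carriage's left flank: about 0.0006 on the plain flank, 0.0037 in the middle of the 11 mm wide groove, 0.0025 when the carriage is 2 mm off the middle. The groove draws the carriage in with up to about 5 N from 5 mm before its middle and pushes back as hard beyond it
- stain_bottle: Amber dropper bottle with a blue bulb, 37 mm wide, 100 mm high, standing beside the rail; origin under its middle
- sample_cup: Specimen cup with red screw lid, 66 mm wide, 69 mm high, standing on the other side of the rail; origin under its middle
- tape_roll: Roll of blue marking tape lying flat to the right of the case, 82 mm wide, 20 mm high; origin under its middle

How it is judged:
On the way, in this order (a step that is already met when the one before it is completed fails the run):
1. green key pressed alone, carriage still out (value of joint key_green above 0.0025 m and value of joint each of key_blue, key_white below 0.001 m and value of joint carriage below 0.025 m), for 0.03 s.
2. then blue key pressed alone, carriage still out (value of joint key_blue above 0.0025 m and value of joint each of key_green, key_white below 0.001 m and value of joint carriage below 0.025 m), for 0.03 s.
3. then white key pressed alone, carriage still out (value of joint key_white above 0.0025 m and value of joint each of key_green, key_blue below 0.001 m and value of joint carriage below 0.025 m), for 0.03 s.
4. then the carriage slid in by its tab until the ball sits in the notch, still held (value of joint detent_ball above 0.0025 m and value of joint carriage above 0.03 m and contact force between the fingers and carriage above 5 N), for 0.5 s.
At the end, for the whole second after the job is handed in: The ball sits in the notch (carriage within 2 mm of its middle), carriage at rest; the fingers still grip the tab with over 5 N, grasp point within 30 mm of the tab's centre; all keys are up; bottle, cup and tape roll are within 15 mm of where they stood (all of step 4 and value of joint carriage below 0.06 m and velocity of joint carriage between -0.004 and 0.004 m/s and distance between the grasp point and tab below 0.03 m and value of joint each of key_green, key_blue, key_white, key_red below 0.001 m and distance of each of stain_bottle, sample_cup, tape_roll from where it was at the start of the episode below 0.015 m); the arm keeps its last pose, push and grip.
It fails at once if the red cancel key is pressed (value of joint key_red above 0.002 m).
It fails at once if the carriage is run on to the inner end of its travel (value of joint carriage above 0.07 m).
It fails at once if the bottle, cup or tape roll is shoved or knocked over (distance of any of stain_bottle, sample_cup, tape_roll from where it was at the start of the episode above 0.02 m or angle between any of stain_bottle, sample_cup's own z axis and vertical above 0.4 rad).
It also fails if it takes over 72 s, if anything falls off the work surface, if the arm or the gripper's body presses on something with over 40 N, if the wrist force passes 120 N, or if a joint passes its speed limit or range.

## Working session

There is one attempt and no reset: what is moved stays moved. The work goes in short steps, Python scripts to look and compute and a tool call to move; the robot and the scene stay as the last step left them, time stands still between calls to the robot, and variables do not carry over. Pictures are saved under pics/ and viewed, at most 10 in all, crops included, and the job is handed in when it is done.

Besides the shell and the picture viewer there is one more tool, called after "Call:" by a JSON object that holds its "api" and its "payload". drive_tool: Moves the arm, as the interface text tells. Its arguments: {"type":"object","properties":{"linear":{"type":"array"},"turn":{"type":"array"},"gripper":{"type":"array"},"grip_force":{"type":"number"}},"required":["linear","turn","gripper"]}

```bash
mkdir -p pics
python3 - <<'E'
from plant import arm
import cv2,numpy as np
s=arm.sense();print(s['time_s'],s['ee_pos'],np.round(s['tool_rot'],3))
for n in('scene','top'):
    cv2.imwrite(f'pics/{n}0.png',arm.capture(n)[:,:,::-1]); i=arm.camera_info(n);print(n,i)
E
```

```text
0.0 [0.11082636 0.48694145 0.24141052] [[-0.975  0.222 -0.   ]
 [ 0.222  0.975 -0.002]
 [-0.    -0.002 -1.   ]]
scene {'vertical_fov': 54.36420023958773, 'cx': 321.8559625137897, 'cy': 197.81505243713949, 'R': array([[ 0.62197107, -0.78301274, -0.00656061],
       [-0.59219593, -0.46488483, -0.65816873],
       [ 0.51230457,  0.41324708, -0.75284187]]), 't': array([-0.50959312,  0.29051973,  0.69169566])}
top {'vertical_fov': 51.10485089209604, 'cx': 314.6829988063158, 'cy': 204.93165181004179, 'R': array([[-0.02253408, -0.99966652, -0.01261177],
       [-0.9952777 ,  0.02362295, -0.09415023],
       [ 0.09441676,  0.01043063, -0.99547812]]), 't': array([-0.19320369,  0.5379349 ,  0.9134209 ])}
```

View pics/scene0.png

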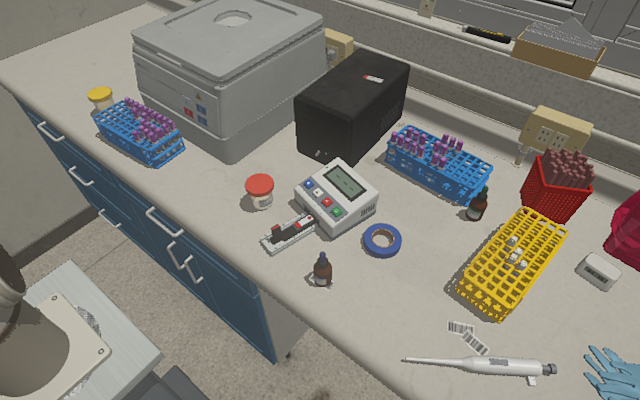

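View pics/top0.png

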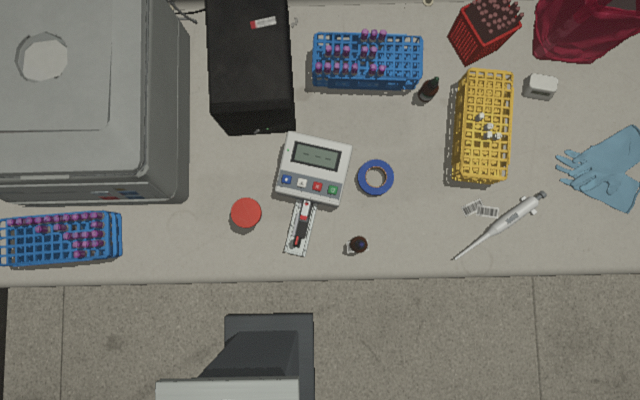

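The scene picture shows the photometer at about (337,198), with the keys running blue (308,184) to green (337,212). In the top picture the keys are blue (287,180), white (302,183), red (318,187) and green (333,190). The rail runs down to (296,250), with the cup at (246,213) and the bottle at (357,244). I'll measure the keys by colour and enlarge the tab.

```bash
cat > h.py <<'E'
import numpy as np,cv2
def ray(i,u,v):
    f=200/np.tan(np.radians(i['vertical_fov'])/2)
    d=i['R'].T@np.array([(u-i['cx'])/f,(v-i['cy'])/f,1]); return -i['R'].T@i['t'],d
def plane(i,u,v,z):
    o,d=ray(i,u,v); return o+d*(z-o[2])/d[2]
def tri(rs):
    A=0;b=0
    for o,d in rs:
        d=d/np.linalg.norm(d);P=np.eye(3)-np.outer(d,d);A=A+P;b=b+P@o
    return np.linalg.solve(A,b)
def blob(img,cond,box):
    u0,v0,u1,v1=box;h=cv2.cvtColor(img,cv2.COLOR_BGR2HSV)[v0:v1,u0:u1]
    m=cv2.inRange(h,*[np.array(c) for c in cond]);n,l,s,c=cv2.connectedComponentsWithStats(m)
    k=1+np.argmax(s[1:,4]);return c[k]+[u0,v0],s[k,4]
E
python3 - <<'E'
from h import *
from plant import arm
T=cv2.imread('pics/top0.png');S=cv2.imread('pics/scene0.png')
it,is_=arm.camera_info('top'),arm.camera_info('scene')
C={'blue':((100,90,60),(125,255,255)),'green':((45,80,60),(85,255,255)),'red':((170,90,80),(180,255,255))}
bt={'blue':(277,172,296,189),'green':(324,181,342,199),'red':(309,179,327,196)}
bs={'blue':(300,176,316,192),'green':(328,203,346,220),'red':(318,193,335,210)}
for k in C:
    a,n=blob(T,C[k],bt[k]);b,m=blob(S,C[k],bs[k])
    print(k,a,n,b,m,tri([ray(it,*a),ray(is_,*b)]).round(4),plane(it,*a,.066).round(4),plane(is_,*b,.066).round(4))
c1=cv2.resize(T[170:260,270:350],None,fx=5,fy=5,interpolation=cv2.INTER_CUBIC)
c2=cv2.resize(S[170:260,255:335],None,fx=5,fy=5,interpolation=cv2.INTER_CUBIC)
cv2.imwrite('pics/c.png',np.hstack([c1,c2]))
E
```

```text
blue [286.16129032 178.91935484] 62 [308.70588235 183.43137255] 51 [ 0.5875 -0.1461  0.0655] [ 0.5871 -0.1458  0.066 ] [ 0.5874 -0.1467  0.066 ]
green [332.23529412 189.33333333] 51 [336.58823529 211.2745098 ] 51 [ 0.5624 -0.2446  0.0646] [ 0.5621 -0.2445  0.066 ] [ 0.5615 -0.2454  0.066 ]Traceback (most recent call last):
  File "<stdin>", line 9, in <module>
  File "h.py", line 15, in blob
    k=1+np.argmax(s[1:,4]);return c[k]+[u0,v0],s[k,4]
        ~~~~~~~~~^^^^^^^^^
    return _wrapfunc(a, 'argmax', axis=axis, out=out, **kwds)
    return bound(*args, **kwds)
ValueError: attempt to get argmax of an empty sequence
```

Run:
```python
from h import *
T=cv2.imread('pics/top0.png');S=cv2.imread('pics/scene0.png')
c1=cv2.resize(T[170:260,270:350],None,fx=5,fy=5,interpolation=cv2.INTER_CUBIC)
c2=cv2.resize(S[170:260,255:335],None,fx=5,fy=5,interpolation=cv2.INTER_CUBIC)
cv2.imwrite('pics/c.png',np.hstack([c1,c2]))
```

```text
(no output)
```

View pics/c.png

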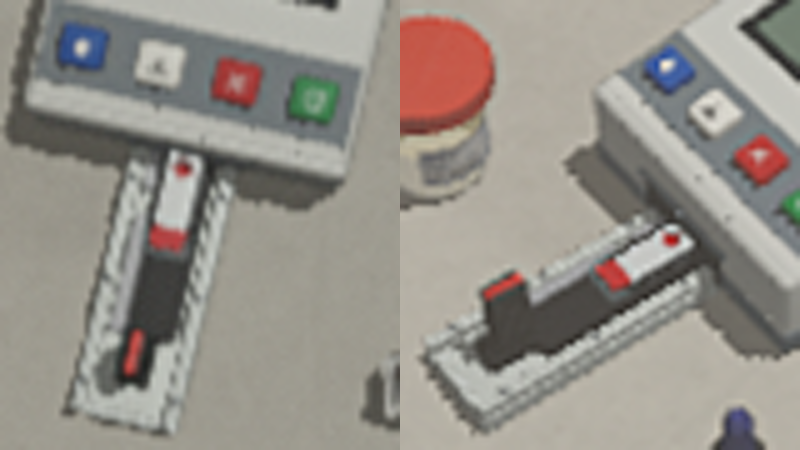

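The crop shows the tab's red top strip centred at about (135,352), which is top pixel (297,240.4). In the scene half it is at (503,287), which is scene pixel (275.6,227.4). The tape roll isn't in the crop, and the cup and bottle sit clear to either side.

Run:
```python
from h import *
from plant import arm
it,is_=arm.camera_info('top'),arm.camera_info('scene')
B=np.array([.5875,-.1461,.0655]);G=np.array([.5624,-.2446,.0646])
y=(B-G)[:2];y/=np.linalg.norm(y);x=np.array([y[1],-y[0]]);M=(B+G)/2;print('x',x,'y',y,np.degrees(np.arctan2(y[1],y[0])))
t=tri([ray(it,297-.4,240.4-.4),ray(is_,275.6-.4,227.4-.4)])
print('tab',t,plane(it,296.6,240,.056),plane(is_,275.2,227,.056))
L=lambda p:np.array([x@(p[:2]-M[:2]),y@(p[:2]-M[:2])])
print('tab loc',L(t))
for n,p,z in(('bottle',(358,244),.1),('cup',(246,213),.069)):
  q=plane(it,*p,z);print(n,q,L(q)-L(t))
s=arm.sense();R=s['tool_rot'];p=s['ee_pos']
W=G+(B-G)*2/3
for n,q in(('green',G),('blue',B),('white',W),('tab',t)):
  print(n,q,'tool shift to 50mm above (tip 11 ahead):',R.T@(np.r_[q[:2],.126]-p))
```

```text
x [ 0.969033   -0.24693125] y [0.24693125 0.969033  ] 75.70400650755344
tab [ 0.45537561 -0.1651919   0.05562313] [ 0.45554665 -0.16537076  0.056     ] [ 0.45501825 -0.16525246  0.056     ]
tab loc [-0.12331851 -0.00030245]
bottle [ 0.44405824 -0.29286995  0.1       ] [ 0.0205608  -0.12651886]
cup [ 0.51525596 -0.05912454  0.069     ] [0.03183469 0.1175691 ]
green [ 0.5624 -0.2446  0.0646] tool shift to 50mm above (tip 11 ahead): [-0.60268545 -0.61289091  0.11666246]
blue [ 0.5875 -0.1461  0.0655] tool shift to 50mm above (tip 11 ahead): [-0.60529682 -0.51127692  0.11646654]
white [ 0.57913333 -0.17893333  0.0652    ] tool shift to 50mm above (tip 11 ahead): [-0.60442636 -0.54514825  0.11653185]
tab [ 0.45537561 -0.1651919   0.05562313] tool shift to 50mm above (tip 11 ahead): [-0.48070556 -0.55921816  0.11656124]
```

Call:
{"api": "drive_tool", "payload": {"linear": [[-0.603,-0.613,0],[-0.603,-0.613,0],[-0.603,-0.613,0],[-0.603,-0.613,0],[-0.603,-0.613,0],[-0.603,-0.613,0],[-0.603,-0.613,0],[-0.603,-0.613,0],[-0.603,-0.613,0],[-0.603,-0.613,0]], "turn": [1.5,1.5,1.5,1.5,1.5,1.5,1.5,1.5,1.5,1.5], "gripper": [0,0,0,0,0,0,0,0,0,0], "grip_force": 30}}

```text
time_s: 1.35
ee_pos: [0.44, -0.0462, 0.2421]
tool_rot: [[-0.969, 0.248, -0.0], [0.248, 0.969, 0.0], [0.0, 0.0, -1.0]]
contact_force: [0.7, 0.3, 0.9]
gripper_width: 0.002
grip_force: 0.0
```

Call:
{"api": "drive_tool", "payload": {"linear": [[-0.168,-0.162,0],[-0.168,-0.162,0],[-0.168,-0.162,0],[-0.168,-0.162,0],[-0.168,-0.162,0.06],[-0.168,-0.162,0.12],[-0.168,-0.162,0.12],[-0.168,-0.162,0.12]], "turn": [0,0,0,0,0,0,0,0], "gripper": [0,0,0,0,0,0,0,0]}}

```text
time_s: 2.35
ee_pos: [0.5632, -0.243, 0.1242]
tool_rot: [[-0.969, 0.247, 0.002], [0.247, 0.969, -0.001], [-0.002, -0.0, -1.0]]
contact_force: [0.0, 0.1, 0.1]
gripper_width: -0.001
grip_force: 0.0
```

Run:
```python
from h import *
from plant import arm
s=arm.sense();print(s['joints'],s['ee_pos'],s['contact_force'],s['time_s'])
p=s['ee_pos'];R=s['tool_rot'];print(R.T@(np.array([.5624,-.2446,.0756])-p))
cv2.imwrite('pics/w1.png',arm.capture('wrist')[:,:,::-1])
```

```text
[-4.07376022e-01  5.31619664e-01  1.23907696e-01  1.16091659e+00
  6.04269663e-06 -1.57606777e-01] [ 0.56321321 -0.24303308  0.12416946] [0.00756896 0.07534871 0.12129476] 2.35
[ 0.00050469 -0.00170308  0.04856906]
```

View pics/w1.png

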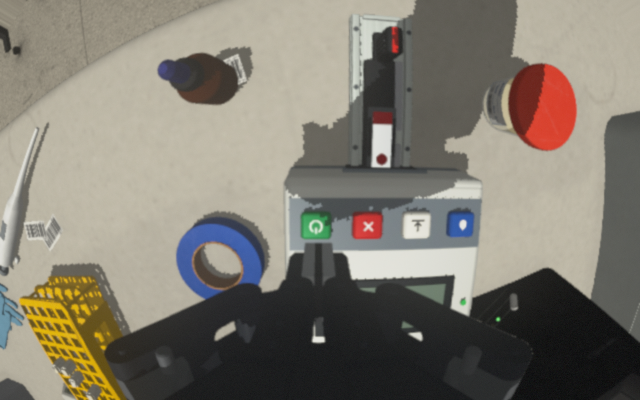

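The wrist view shows the shut fingertips lined up with the green key at about (316,226). Next I'll feel down onto it.

Call:
{"api": "drive_tool", "payload": {"linear": [[0.001,-0.002,0.03],[0.001,-0.002,0.044],[0.001,-0.002,0.048],[0.001,-0.002,0.048]], "turn": [0,0,0,0], "gripper": [0,0,0,0]}}

```text
time_s: 2.9
ee_pos: [0.562, -0.2448, 0.0769]
tool_rot: [[-0.969, 0.247, 0.003], [0.247, 0.969, -0.001], [-0.003, -0.001, -1.0]]
contact_force: [-1.0, 1.1, 3.8]
gripper_width: 0.004
grip_force: 2.0
```

Call:
{"api": "drive_tool", "payload": {"linear": [[0,0,0.002],[0,0,0.002],[0,0,-0.03],[0,0,-0.03]], "turn": [0,0,0,0], "gripper": [0,0,0,0]}}

```text
time_s: 3.4
ee_pos: [0.5633, -0.2455, 0.1083]
tool_rot: [[-0.969, 0.247, 0.007], [0.247, 0.969, -0.003], [-0.008, -0.001, -1.0]]
contact_force: [1.3, 0.2, -0.4]
gripper_width: -0.0
grip_force: 0.0
```

Call:
{"api": "drive_tool", "payload": {"linear": [[0,0,0.028],[0,0,0.032],[0,0,0.032],[0,0,0.032]], "turn": [0,0,0,0], "gripper": [0,0,0,0]}}

```text
time_s: 3.9
ee_pos: [0.563, -0.2453, 0.0763]
tool_rot: [[-0.969, 0.247, 0.006], [0.247, 0.969, -0.003], [-0.007, -0.001, -1.0]]
contact_force: [-1.9, -0.0, 17.7]
gripper_width: 0.003
grip_force: 8.1
```

Call:
{"api": "drive_tool", "payload": {"linear": [[0,0,-0.03],[0,0,-0.03],[0,0.05,-0.03],[0,0.1025,-0.03],[0,0.1025,-0.03],[0,0.1025,-0.003],[0,0.1025,0],[0,0.1025,0],[0,0.1025,0]], "turn": [0,0,0,0,0,0,0,0,0], "gripper": [0,0,0,0,0,0,0,0,0]}}

```text
time_s: 5.03
ee_pos: [0.588, -0.1453, 0.0761]
tool_rot: [[-0.969, 0.247, 0.006], [0.247, 0.969, 0.001], [-0.006, 0.002, -1.0]]
contact_force: [-3.2, 3.9, 18.8]
gripper_width: 0.004
grip_force: 10.1
```

Blue is fully down at 18.8 N. Next is white, 68 mm to the left of green, so −34 mm from here.

Call:
{"api": "drive_tool", "payload": {"linear": [[0,0,-0.03],[0,0,-0.03],[0,-0.0343,-0.03],[0,-0.0343,-0.03],[0,-0.0343,-0.003],[0,-0.0343,0],[0,-0.0343,0],[0,-0.0343,0]], "turn": [0,0,0,0,0,0,0,0], "gripper": [0,0,0,0,0,0,0,0]}}

```text
time_s: 6.02
ee_pos: [0.5791, -0.1794, 0.076]
tool_rot: [[-0.969, 0.248, 0.005], [0.248, 0.969, -0.003], [-0.006, -0.001, -1.0]]
contact_force: [-4.4, -0.6, 20.4]
gripper_width: -0.0
grip_force: 10.7
```

Call:
{"api": "drive_tool", "payload": {"linear": [[0,0,-0.05],[0,0,-0.05],[0.06,-0.009,-0.05],[0.123,-0.017,-0.05],[0.123,-0.017,-0.05],[0.123,-0.017,-0.05],[0.123,-0.017,-0.05]], "turn": [0,0,0,0,0,0,0], "gripper": [0,0,0.05,0.05,0.05,0.05,0.05]}}

```text
time_s: 6.9
ee_pos: [0.456, -0.1648, 0.1224]
tool_rot: [[-0.969, 0.247, 0.002], [0.247, 0.969, -0.001], [-0.002, -0.0, -1.0]]
contact_force: [-0.0, -0.3, -0.1]
gripper_width: 0.588
grip_force: 0.0
```

Run:
```python
from h import *
from plant import arm
s=arm.sense();print(s['ee_pos'],s['contact_force'],s['time_s'],s['gripper_width'])
p=s['ee_pos'];R=s['tool_rot'];print(R.T@(np.array([.4554,-.1652,.039])-p))
cv2.imwrite('pics/w2.png',arm.capture('wrist')[:,:,::-1])
```

```text
[ 0.45602284 -0.16479868  0.12240308] [-0.02084496 -0.33770044 -0.12801259] 6.9 0.5878189645343319
[ 0.00066647 -0.00053669  0.08340198]
```

View pics/w2.png

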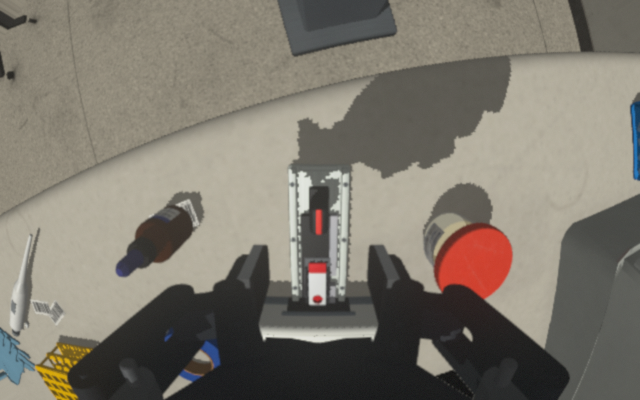

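The tab strip at about (319,221) is centred between the open fingers, and the cup and bottle are clear. Next I'll descend and close.

Call:
{"api": "drive_tool", "payload": {"linear": [[0.001,-0.0005,0.04],[0.001,-0.0005,0.07],[0.001,-0.0005,0.083],[0.001,-0.0005,0.083],[0.001,-0.0005,0.083],[0.001,-0.0005,0.083],[0.001,-0.0005,0.083],[0.001,-0.0005,0.083],[0.001,-0.0005,0.083]], "turn": [0,0,0,0,0,0,0,0,0], "gripper": [0.05,0.05,0.05,0.05,0,0,0,0,0], "grip_force": 40}}

```text
time_s: 8.07
ee_pos: [0.4543, -0.1643, 0.0404]
tool_rot: [[-0.969, 0.247, 0.003], [0.247, 0.969, 0.0], [-0.003, 0.001, -1.0]]
contact_force: [0.9, 3.4, 7.1]
gripper_width: 0.136
grip_force: 43.8
```

Call:
{"api": "drive_tool", "payload": {"linear": [[-0.004,0,0],[-0.008,0,0],[-0.012,0,0],[-0.016,0,0],[-0.02,0,0],[-0.02,0,0]], "turn": [0,0,0,0,0,0], "gripper": [0,0,0,0,0,0]}}

```text
time_s: 8.82
ee_pos: [0.4735, -0.1693, 0.0405]
tool_rot: [[-0.969, 0.247, 0.002], [0.247, 0.969, 0.0], [-0.002, 0.001, -1.0]]
contact_force: [0.5, 2.9, 6.4]
gripper_width: 0.13
grip_force: 43.9
```

```bash
cat > st.py <<'E'
import numpy as np
from plant import arm
s=arm.sense();x=np.array([.969,-.247]);y=np.array([.247,.969])
d=s['ee_pos'][:2]-[.4543,-.1643];f=s['contact_force']
print('t',s['time_s'],'travel mm',1e3*x@d,'lat',1e3*y@d,'Fx %.1f Fy %.1f Fz %.1f'%(x@f[:2],y@f[:2],f[2]),s['ee_pos'][2],s['grip_force'])
E
python3 st.py
python3 - <<'E'
from h import *
from plant import arm
T=arm.capture('top')[:,:,::-1];S=arm.capture('scene')[:,:,::-1]
c1=cv2.resize(T[170:260,270:350],None,fx=5,fy=5,interpolation=cv2.INTER_CUBIC)
c2=cv2.resize(S[170:260,255:335],None,fx=5,fy=5,interpolation=cv2.INTER_CUBIC)
cv2.imwrite('pics/c2.png',np.hstack([c1,c2]))
E
```

```text
t 8.825 travel mm 19.891446951581937 lat -0.1077823042467772 Fx -0.3 Fy 3.0 Fz 6.4 0.04046465415669987 43.8952499628067
```

View pics/c2.png

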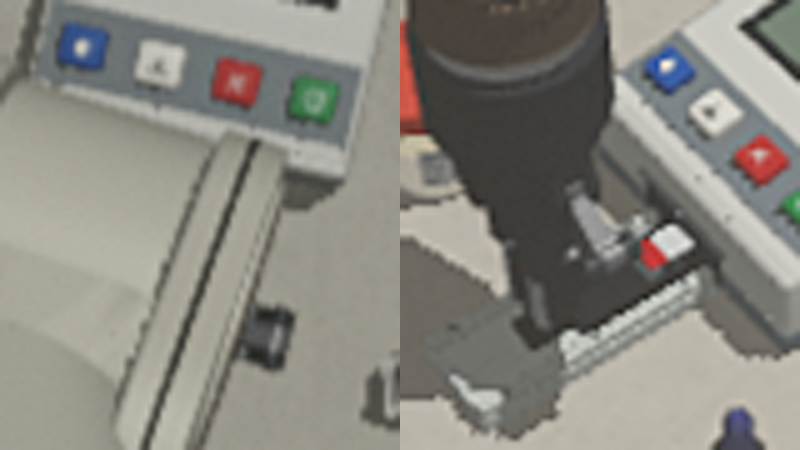

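The carriage has followed the tab in: the cuvette's red end is now at about crop (652,252), closer to the case. I'll continue slowly and read the force.

Call:
{"api": "drive_tool", "payload": {"linear": [[-0.002,0,0],[-0.004,0,0],[-0.006,0,0],[-0.008,0,0]], "turn": [0,0,0,0], "gripper": [0,0,0,0]}}

```text
time_s: 9.43
ee_pos: [0.4807, -0.1711, 0.0405]
tool_rot: [[-0.969, 0.247, 0.001], [0.247, 0.969, 0.001], [-0.001, 0.001, -1.0]]
contact_force: [-1.1, 3.1, 7.7]
gripper_width: 0.134
grip_force: 44.1
```

```bash
python3 st.py
```

```text
t 9.425 travel mm 27.25756550633348 lat -0.11968007278171924 Fx -1.9 Fy 2.7 Fz 7.7 0.04047118646711375 44.065572023391724
```

Call:
{"api": "drive_tool", "payload": {"linear": [[-0.001,0,0],[-0.002,0,0]], "turn": [0,0], "gripper": [0,0]}}

```text
time_s: 9.68
ee_pos: [0.4827, -0.1717, 0.0405]
tool_rot: [[-0.969, 0.247, 0.002], [0.247, 0.969, 0.0], [-0.001, 0.001, -1.0]]
contact_force: [-1.4, 2.9, 7.2]
gripper_width: 0.134
grip_force: 44.0
```

```bash
python3 st.py
```

```text
t 9.675 travel mm 29.3639921431068 lat -0.10871707653302984 Fx -2.1 Fy 2.5 Fz 7.2 0.04046699061246714 44.02572691440582
```

Call:
{"api": "drive_tool", "payload": {"linear": [[-0.001,0,0],[-0.002,0,0]], "turn": [0,0], "gripper": [0,0]}}

```text
time_s: 9.93
ee_pos: [0.4846, -0.1722, 0.0405]
tool_rot: [[-0.969, 0.247, 0.002], [0.247, 0.969, 0.0], [-0.001, 0.001, -1.0]]
contact_force: [-0.3, 3.1, 7.5]
gripper_width: 0.13
grip_force: 44.0
```

```bash
python3 st.py
```

```text
t 9.925 travel mm 31.304971751880082 lat -0.12407683283275198 Fx -1.0 Fy 2.9 Fz 7.5 0.04046493186381609 44.033203125
```

Call:
{"api": "drive_tool", "payload": {"linear": [[-0.001,0,0],[-0.002,0,0]], "turn": [0,0], "gripper": [0,0]}}

```text
time_s: 10.18
ee_pos: [0.4866, -0.1726, 0.0405]
tool_rot: [[-0.969, 0.247, 0.002], [0.247, 0.969, 0.0], [-0.001, 0.001, -1.0]]
contact_force: [-0.9, 3.8, 6.9]
gripper_width: 0.135
grip_force: 44.0
```

```bash
python3 st.py
```

```text
t 10.175 travel mm 33.321261647177096 lat -0.11210215292814521 Fx -1.8 Fy 3.4 Fz 6.9 0.040452466997674096 44.02672290802002
```

Call:
{"api": "drive_tool", "payload": {"linear": [[-0.001,0,0],[-0.002,0,0]], "turn": [0,0], "gripper": [0,0]}}

```text
time_s: 10.42
ee_pos: [0.4885, -0.1732, 0.0405]
tool_rot: [[-0.969, 0.247, 0.002], [0.247, 0.969, 0.0], [-0.001, 0.001, -1.0]]
contact_force: [-0.4, 3.1, 7.5]
gripper_width: 0.133
grip_force: 44.0
```

```bash
python3 st.py
```

```text
t 10.425 travel mm 35.31647789033877 lat -0.13163698956595668 Fx -1.2 Fy 2.9 Fz 7.5 0.04046134529265448 44.01849389076233
```

Call:
{"api": "drive_tool", "payload": {"linear": [[-0.001,0,0],[-0.002,0,0]], "turn": [0,0], "gripper": [0,0]}}

```text
time_s: 10.68
ee_pos: [0.4907, -0.1737, 0.0405]
tool_rot: [[-0.969, 0.247, 0.002], [0.247, 0.969, 0.0], [-0.002, 0.001, -1.0]]
contact_force: [0.4, 2.7, 6.0]
gripper_width: 0.133
grip_force: 43.9
```

```bash
python3 st.py
```

```text
t 10.675 travel mm 37.63029712766963 lat -0.13169855641396025 Fx -0.2 Fy 2.8 Fz 6.0 0.04049901041160103 43.87154281139374
```

Call:
{"api": "drive_tool", "payload": {"linear": [[-0.0005,0,0],[-0.001,0,0]], "turn": [0,0], "gripper": [0,0]}}

```text
time_s: 10.92
ee_pos: [0.4924, -0.1742, 0.0405]
tool_rot: [[-0.969, 0.247, 0.003], [0.247, 0.969, -0.0], [-0.003, 0.001, -1.0]]
contact_force: [2.3, 3.6, 4.9]
gripper_width: 0.131
grip_force: 43.7
```

```bash
python3 st.py
```

```text
t 10.925 travel mm 39.33142887687858 lat -0.16146580321613313 Fx 1.4 Fy 4.0 Fz 4.9 0.04049204044267997 43.74970614910126
```

Call:
{"api": "drive_tool", "payload": {"linear": [[-0.0005,0,0],[-0.001,0,0]], "turn": [0,0], "gripper": [0,0]}}

```text
time_s: 11.18
ee_pos: [0.4939, -0.1745, 0.0405]
tool_rot: [[-0.969, 0.247, 0.004], [0.247, 0.969, -0.0], [-0.004, 0.001, -1.0]]
contact_force: [4.8, 2.7, 4.9]
gripper_width: 0.133
grip_force: 43.7
```

```bash
python3 st.py
```

```text
t 11.175 travel mm 40.88847886127546 lat -0.15038139643242734 Fx 4.0 Fy 3.8 Fz 4.9 0.04046215633766671 43.67626905441284
```

Call:
{"api": "drive_tool", "payload": {"linear": [[-0.0005,0,0],[-0.001,0,0]], "turn": [0,0], "gripper": [0,0]}}

```text
time_s: 11.42
ee_pos: [0.4953, -0.1749, 0.0405]
tool_rot: [[-0.969, 0.247, 0.005], [0.247, 0.969, -0.0], [-0.005, 0.001, -1.0]]
contact_force: [5.3, 4.2, 5.0]
gripper_width: 0.134
grip_force: 43.5
```

```bash
python3 st.py
```

```text
t 11.425 travel mm 42.327772331208706 lat -0.11913533235642196 Fx 4.2 Fy 5.4 Fz 5.0 0.04049315894747474 43.54497492313385
```

Call:
{"api": "drive_tool", "payload": {"linear": [[-0.0005,0,0],[-0.001,0,0]], "turn": [0,0], "gripper": [0,0]}}

```text
time_s: 11.68
ee_pos: [0.4957, -0.175, 0.0405]
tool_rot: [[-0.969, 0.247, 0.004], [0.247, 0.969, -0.0], [-0.004, 0.001, -1.0]]
contact_force: [2.4, 4.4, 6.7]
gripper_width: 0.131
grip_force: 43.8
```

```bash
python3 st.py
```

```text
t 11.675 travel mm 42.774030973995686 lat -0.095396996948028 Fx 1.2 Fy 4.8 Fz 6.7 0.04045640749785413 43.77343833446503
```

Call:
{"api": "drive_tool", "payload": {"linear": [[-0.0005,0,0],[-0.0005,0,0]], "turn": [0,0], "gripper": [0,0]}}

```text
time_s: 11.92
ee_pos: [0.4959, -0.175, 0.0405]
tool_rot: [[-0.969, 0.247, 0.004], [0.247, 0.969, 0.0], [-0.003, 0.001, -1.0]]
contact_force: [2.4, 3.9, 6.7]
gripper_width: 0.132
grip_force: 43.9
```

```bash
python3 st.py
```

```text
t 11.925 travel mm 42.98220570194752 lat -0.09810059586197278 Fx 1.4 Fy 4.4 Fz 6.7 0.04045095118444831 43.85336101055145
```

Call:
{"api": "drive_tool", "payload": {"linear": [[-0.0005,0,0],[-0.0005,0,0]], "turn": [0,0], "gripper": [0,0]}}

```text
time_s: 12.18
ee_pos: [0.4961, -0.175, 0.0404]
tool_rot: [[-0.969, 0.247, 0.003], [0.247, 0.969, 0.0], [-0.003, 0.001, -1.0]]
contact_force: [0.8, 4.8, 6.7]
gripper_width: 0.128
grip_force: 44.0
```

```bash
python3 st.py
```

```text
t 12.175 travel mm 43.126674425677066 lat -0.09428439792193008 Fx -0.4 Fy 4.9 Fz 6.7 0.04044439105672863 43.96517872810364
```

Call:
{"api": "drive_tool", "payload": {"linear": [[-0.0005,0,0],[-0.0005,0,0],[-0.0005,0,0]], "turn": [0,0,0], "gripper": [0,0,0]}}

```text
time_s: 12.55
ee_pos: [0.4962, -0.1751, 0.0404]
tool_rot: [[-0.969, 0.247, 0.002], [0.247, 0.969, 0.0], [-0.002, 0.001, -1.0]]
contact_force: [0.6, 3.9, 7.2]
gripper_width: 0.13
grip_force: 44.1
```

```bash
python3 st.py
```

```text
t 12.55 travel mm 43.24745976797979 lat -0.10362230338936795 Fx -0.4 Fy 3.9 Fz 7.2 0.040425644054743935 44.08582091331482
```

Call:
{"api": "drive_tool", "payload": {"linear": [[0,0,0],[0,0,0],[0,0,0],[0,0,0],[0,0,0]], "turn": [0,0,0,0,0], "gripper": [0,0,0,0,0]}}

```text
time_s: 13.18
ee_pos: [0.4962, -0.1751, 0.0404]
tool_rot: [[-0.969, 0.247, 0.002], [0.247, 0.969, 0.0], [-0.002, 0.001, -1.0]]
contact_force: [0.4, 4.1, 8.5]
gripper_width: 0.129
grip_force: 44.1
```

```bash
python3 st.py
```

```text
t 13.175 travel mm 43.266113894730644 lat -0.12181340835658791 Fx -0.7 Fy 4.1 Fz 8.5 0.04043206485484199 44.084481596946716
```

Call:
{"api": "drive_tool", "payload": {"linear": [[-0.0005,0,0],[-0.001,0,0],[-0.001,0,0]], "turn": [0,0,0], "gripper": [0,0,0]}}

```text
time_s: 13.55
ee_pos: [0.4965, -0.1752, 0.0404]
tool_rot: [[-0.969, 0.247, 0.001], [0.247, 0.969, 0.001], [-0.001, 0.001, -1.0]]
contact_force: [-0.4, 3.9, 10.7]
gripper_width: 0.131
grip_force: 44.3
```

```bash
python3 st.py
```

```text
t 13.55 travel mm 43.540678837470836 lat -0.11495330048175167 Fx -1.3 Fy 3.7 Fz 10.7 0.04041171712865738 44.33980107307434
```

Call:
{"api": "drive_tool", "payload": {"linear": [[0.0005,0,0],[0.0005,0,0],[0.0005,0,0],[0.0005,0,0],[0.0005,0,0],[0.0005,0,0],[0.0005,0,0],[0.0005,0,0]], "turn": [0,0,0,0,0,0,0,0], "gripper": [0,0,0,0,0,0,0,0]}}

```text
time_s: 14.55
ee_pos: [0.4964, -0.1752, 0.0404]
tool_rot: [[-0.969, 0.247, 0.002], [0.247, 0.969, 0.0], [-0.002, 0.001, -1.0]]
contact_force: [0.3, 3.7, 9.4]
gripper_width: 0.129
grip_force: 44.2
```

```bash
python3 st.py; python3 -c "
from plant import arm
print(arm.hand_in())"
```

```text
t 14.55 travel mm 43.52004039719311 lat -0.1142066092684291 Fx -0.6 Fy 3.7 Fz 9.4 0.04041561327478956 44.1911655664444
the job is handed in; nothing more can be done
None
```

I pressed green, blue and white in order, slid the carriage in about 43.5 mm until it settled in what the force readings show is the measuring notch, and handed the job in at 14.6 s still gripping the tab at 44 N; hand-in returned no verdict.

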